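# Fit the gauge rod into the potter's centring stand

### The arm

A 6-joint arm with a two-finger parallel gripper is mounted at the origin on the work surface. World frame = base frame: x ahead of the robot, y to its left, z up, the work surface at z = 0. Lengths are in m, angles in rad, forces in N, time in s.
With the tool pointing down it reaches from about 0.325 to 0.9 m from the base axis. Payload 6.1 kg.
Tool frame: the origin (TCP) lies between the finger pads; the fingertips stand 22 mm ahead of it and the grasp point (between the pads) lies 3 mm ahead of it; z points along the fingers, y is the line along which they close (so a half turn about z gives the same grasp; the last joint's range is limited). The gripper opens to 87 mm and grips with 3 to 60 N. Pads are 19 mm wide; open, the fingers measure 117 mm over their backs; the gripper's body (75 mm by 190 mm) begins 51 mm behind the grasp point.
Start: joints at [1.156, 0.22, 1.526, -0, 1.395, -0.126], TCP at [0.178, 0.599, 0.211] pointing down, gripper open.
Joint ranges: [-2.98, 2.98], [-0.91, 2.08], [0.09, 2.57], [-1.24, 4.39], [0.2, 2.65], [-2.68, 2.68]. Speed limits (rad/s): [2.57, 2.57, 3.01, 3.14, 3.14, 3.14].

### API

Orientations are given as [roll, pitch, yaw] about the fixed x, y, z axes, in that order (R = Rz(yaw) Ry(pitch) Rx(roll)).
In Python, from bench import observe, optics, arm, spotter gives the robot as it stands. The module is installed in compiled form; this text tells all that it offers.
- The arm moves only by the tool arm_command, never from a script. Its argument "moves" is a list of rows, each a list of 6 numbers: the shift along the world's x, y, z in m, then the turn, a rotation vector about the world's x, y, z in rad. In form: [[x, y, z, ax, ay, az], ...]. A call has 1 to 12 rows; each row is the pose to reach, as a shift and turn from the pose commanded when the call began; what a row does not reach only later rows make up. A row lasts 1/8 s, in which the tool goes at most 62.5 mm and 10.7 degrees, less where a joint would pass 70% of its speed; a pose out of reach is approached as far as the arm can. A call with a gripper value outside its range is refused whole. "jaw" is the finger opening in m, from 0 to 0.087, set as the call begins (left out, the last holds). The fingers move at their own pace and stop on an object; the grip force is fixed at half the most. Time passes only in rows, so rows that repeat a pose let the fingers close. It gives the time, the measured TCP pose, the force, the opening and the grip force at its end, in the units of the state.
- observe(): the state, without advancing time (a new reading comes with each control period).
- optics.snapshot(name): name is "scene" or "top" or "wrist"; returns the picture (480x640x3 uint8, red, green, blue); there is no depth.
- optics.calibration(name): a dict with "vfov" (degrees; the focal length in pixels is half the picture's height over the tangent of half this angle, whatever the lens; pixels are square), "cx", "cy" (the principal point, pixels), "R" (3x3) and "t" (3): a world point X has camera coordinates R X + t; the wrist camera has in their place "mount" (4x4, takes a point from camera to tool coordinates, whose origin is the TCP and whose axes are the flange's). Camera axes: x right, y down, z forward; pixel columns grow to the right and rows downward; lengths in m; the calibration is good to about 2 mm. The wrist camera is an equidistant fisheye: a pixel r from the principal point sees the ray r / f radians off the axis. A picture is of the moment at which its call begins: read the wrist's pose just before it. calibration takes no time and is no camera call.
- arm.finish_job(): hands the job in; it is judged then, once.
Trained networks look in the newest picture that a camera, given by its name, has taken for a name from the list of things; names that differ only in an ending like _2 or _b are one class to them, and where a whole thing is asked for, a point or a joint stands for the part that bears it (a point fixed in the world has none). Each returns a list of dicts, best first, with "conf" (0 to 1); they miss things now and then, are a little off and sometimes report something else, mostly with a low value. They report only what shows in the picture. A call takes as long as a camera call. They do not tell look-alikes from the thing itself.
- spotter.masks_of(target, camera): "mask" (480x640 bool, what is visible of it) and "extent" ([left, top, right, bottom] in pixels, round what is visible of it).
The state is a dict: "clock": time; "joint_pos": joint angles; "dq": joint speeds; "joint_efforts": joint torques, N m; "eef_pos": TCP position; "ee_rot": TCP orientation; "contact_force": force on the tool from outside, world axes, zero at the start; "torque": the same for the moment, N m; "grip_width": opening from 0.0 (shut) to 1.0 (fully open); "finger_force": force on a finger pad.
Only numpy, scipy, OpenCV 4.12 (cv2) and the standard library are available. Lean on these libraries where they do the work, as an engineer would, in place of code of your own. Each camera call takes 0.05 s, during which the arm holds its last target. There are 200 camera calls.

### The job

Pull the wooden dust plug out of the upper bushing of the centring stand and leave it in the shallow wooden dish. Then take the gauge rod (the steel rod with the tallest handle) from the tool rack, thread it down through the upper bushing and then the lower one, and finish with the gripper still holding it upright by its handle, the tip hanging about midway between the underside of the lower bushing arm and the top of the stoneware disc below, so that a colleague can clamp it there. Do not let the rod touch the disc, and leave the disc, the two other tools in the rack, the cup and the tile where they are.

Things in the scene. Friction and masses are not known exactly. Their poses are not given: they have to be found in the camera images.
- stand: Fixed centring stand: grey base plate 150 x 170 x 12 mm, grey column 72 to 96 mm from the bushing axis on its +y side, two level aluminium arms one above the other, each 15 mm thick, ending in a 44 x 44 mm block with a vertical through hole 15 mm wide (chamfered mouth, brass rim). Origin on the table on the holes' common vertical axis; z up. Top 142 mm high.
- upper_bushing (a point): Centre of the mouth (top) of the upper bushing, on the top face of the upper arm, 142 mm above the table; the hole runs down 15 mm to 127 mm. z up.
- lower_bushing (a point): Centre of the mouth (top) of the lower bushing, 82 mm above the table, straight below the upper one; the hole runs down 15 mm, so the arm's underside is at 67 mm. z up.
- disc: Dark brown fired stoneware disc with scooped hollows, 110 mm across, 18 mm thick, lying loose on the stand's base plate under the bushings. Origin at the centre of its underside.
- disc_top (a point): Centre of the disc's top face, 30 mm above the table and 37 mm below the underside of the lower arm.
- plug: Turned wooden dust plug, about 30 g, standing loose in the upper bushing: round knob 30 mm in diameter and 32 mm tall on a stem 12 mm in diameter and 24 mm long. Origin at the centre of the knob's underside, which rests on the upper arm; z up along the knob.
- dish: Shallow round turned wooden dish, fixed: 156 mm across the rim, 24 mm high, inner floor 7 mm above the table and about 100 mm across. Origin on the table at its centre. Dish and rack may stand on either side of the stand.
- rack: Plywood tool rack, fixed: level board 70 mm (its x) by 210 mm (its y), top face 125 mm above the table, on two end panels, with three 15 mm through holes along its y at -70, 0 and +70 mm, in which three tools hang by their handles. Origin on the table under the middle; z up.
- rod: Gauge rod, 150 to 310 g, hanging upright in one of the rack's holes: round wooden handle 26 mm in diameter, 60 mm tall (the tallest of the three), on a round steel shaft 12 mm in diameter, 115 mm long, tapering over the last 8 mm to a 5 mm tip. Origin on the axis at the handle's underside, which rests on the rack board; z up to the handle's top.
- rod_tip (a point): The lower end of the rod's shaft, on its axis, 115 mm below the origin of the rod.
- needle: Bystander in the rack: slim tool, handle 20 mm in diameter and 36 mm tall, thin steel shaft. Origin at the handle's underside.
- stamp: Bystander in the rack: flat round head 34 mm in diameter and 20 mm tall, short steel shaft. Origin at the head's underside.
- cup: Bystander: beige pottery cup, 72 mm across, 75 mm high.
- tile: Bystander: terracotta tile 70 x 70 x 10 mm, lying flat.
Mind the look-alikes: they are no part of the job. What is shaped like the rod but black or purple is not meant.

How it is judged:
By the outcome, as a careful person would: the job done as asked, in the order asked, and still so for the second after the job is handed in, while the arm keeps its last pose, push and grip.
It also fails if it takes over 64 s, if anything falls off the work surface, if the arm or the gripper's body presses on something with over 40 N, if the wrist force passes 120 N, or if a joint passes its speed limit or range.

## Working session

There is one attempt and no reset: what is moved stays moved. The work goes in short steps, Python scripts to look and compute and a tool call to move; the robot and the scene stay as the last step left them, time stands still between calls to the robot, and variables do not carry over. Pictures are saved under pics/ and viewed, at most 10 in all, crops included, and the job is handed in when it is done.

Besides the shell and the picture viewer there is one more tool, called as a command line: name --pt "numbers of a row" for each row, then --argument value for the rest. arm_command: Moves the arm, as the interface text tells. Its arguments: {"type":"object","properties":{"moves":{"type":"array"},"jaw":{"type":"number"}},"required":["moves"]}

```bash
mkdir -p pics; cat > h.py <<'E'
import numpy as np, cv2
from bench import observe, optics, arm, spotter
from scipy.spatial.transform import Rotation as Ro
def cal(n):
    c=optics.calibration(n); c['f']=240/np.tan(np.radians(c['vfov'])/2); return c
def proj(n,X):
    c=cal(n); p=np.array(c['R'])@np.array(X)+np.array(c['t']); return np.array([c['cx']+c['f']*p[0]/p[2],c['cy']+c['f']*p[1]/p[2]])
def ray(n,u,v,s=None):
    c=cal(n); d=np.array([u-c['cx'],v-c['cy']])/c['f']
    if n!='wrist':
        R=np.array(c['R']); r=R.T@np.array([d[0],d[1],1.]); return -R.T@np.array(c['t']), r/np.linalg.norm(r)
    th=np.hypot(*d); k=np.sin(th)/th if th>1e-9 else 1
    M=np.array(c['mount']); Rt=Ro.from_euler('xyz',s['ee_rot']).as_matrix()
    return Rt@M[:3,3]+np.array(s['eef_pos']), Rt@M[:3,:3]@np.array([d[0]*k,d[1]*k,np.cos(th)])
def atz(o,d,z): return o+d*(z-o[2])/d[2]
def tri(rays):
    A=sum(np.eye(3)-np.outer(d,d) for o,d in rays); b=sum((np.eye(3)-np.outer(d,d))@o for o,d in rays)
    X=np.linalg.solve(A,b); return X,[np.linalg.norm(np.cross(X-o,d)) for o,d in rays]
def save(n,im): cv2.imwrite('pics/'+n,im[:,:,::-1])
E
python3 - <<'E'
from h import *
np.set_printoptions(precision=4,suppress=True)
s=observe(); print(s)
for n in ['scene','top']:
    c=cal(n);print(n,c['vfov'],-np.array(c['R']).T@np.array(c['t']),np.array(c['R'])[2])
    im=optics.snapshot(n); save(n+'0.png',im)
    for t in ['stand','plug','dish','rack','rod','needle','stamp','disc','cup','tile']:
        for m in spotter.masks_of(t,n)[:4]:
            ys,xs=np.nonzero(m['mask']); print(t,round(m['conf'],2),m['extent'],xs.mean().round(1),ys.mean().round(1),len(xs))
print(cal('wrist'))
E
```

```text
{'clock': 0.0, 'joint_pos': array([ 1.1559,  0.2212,  1.5276, -0.    ,  1.3947, -0.1261]), 'dq': array([-0.0001,  0.    ,  0.0007,  0.001 ,  0.0006, -0.0005]), 'joint_efforts': array([ -0.0007, -49.4609, -38.7371,   0.0698,   0.0573,  -0.0002]), 'eef_pos': array([0.1777, 0.5986, 0.2104]), 'ee_rot': array([-3.1397, -0.0002,  2.8528]), 'contact_force': array([ 1.0911, -0.1367,  0.9925]), 'torque': array([ 0.0365, -0.0189, -0.0299]), 'finger_force': 0.0, 'grip_width': 0.9995981849785369}
scene 45.33989053215771 [ 1.361  -0.2559  0.8863] [-0.6723  0.2391 -0.7006]
stand 0.87 [259.5, 215.1, 364.9, 323.7] 316.6 264.2 4684
plug 0.87 [293.8, 216.6, 305.7, 239.0] 298.9 228.5 305
dish 0.61 [111.5, 259.3, 185.8, 318.5] 148.8 286.9 3685
rack 0.88 [388.2, 156.3, 486.2, 250.8] 431.5 198.6 3390
rack 0.66 [186.9, 348.9, 231.9, 384.6] 207.2 365.0 1396
rack 0.29 [257.2, 212.6, 362.4, 323.6] 315.6 264.0 4798
rod 0.89 [455.2, 189.0, 481.0, 257.7] 469.1 215.9 648
rod 0.7 [415.9, 124.2, 428.3, 179.8] 420.4 145.5 460
rod 0.69 [432.9, 154.1, 451.3, 218.5] 442.5 177.8 441
needle 0.6 [413.1, 178.4, 425.5, 194.
[... 584 characters left out ...]
1.9 256
rod 0.54 [157.1, 194.1, 183.2, 210.9] 167.0 201.5 267
rod 0.54 [132.3, 306.6, 168.6, 322.3] 146.1 314.7 332
needle 0.73 [323.9, 209.4, 337.4, 228.8] 330.9 218.4 216
stamp 0.53 [118.7, 255.0, 139.2, 270.4] 125.2 262.2 234
disc 0.32 [324.3, 209.8, 338.5, 227.7] 330.9 218.8 191
cup 0.85 [193.5, 143.5, 227.2, 179.8] 210.7 161.0 968
tile 0.64 [410.6, 160.8, 445.5, 193.0] 425.6 177.8 864
{'vfov': 65.70646984690485, 'cx': 313.66477122346026, 'cy': 239.19182135440775, 'mount': array([[ 0.0007, -0.9526, -0.3043,  0.0857],
       [ 1.    ,  0.0003,  0.0012,  0.0004],
       [-0.001 , -0.3043,  0.9526, -0.1751],
       [ 0.    ,  0.    ,  0.    ,  1.    ]]), 'f': np.float64(371.64829954431775)}
```

```bash
python3 - <<'E'
import cv2,numpy as np
a=cv2.imread('pics/scene0.png');b=cv2.imread('pics/top0.png')
A=cv2.resize(a[110:410,100:500],(800,600),interpolation=cv2.INTER_CUBIC)
B=cv2.resize(b[130:340,90:510],(800,400),interpolation=cv2.INTER_CUBIC)
cv2.imwrite('pics/s1.png',A);cv2.imwrite('pics/t1.png',B)
E
```

```text
(no output)
```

View pics/s1.png

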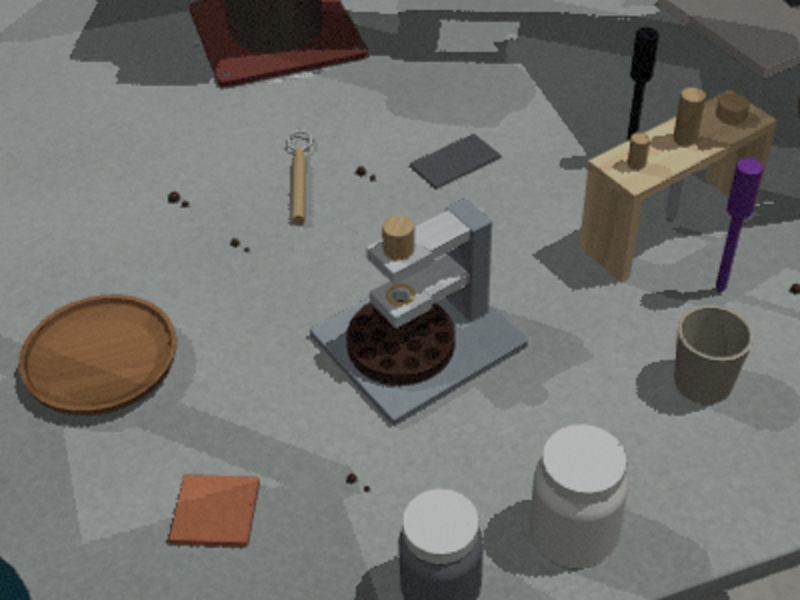

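View pics/t1.png

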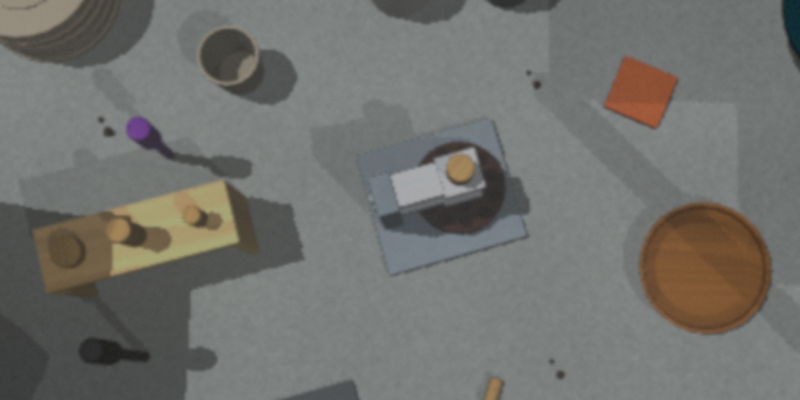

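The scene view shows the plug at (299,223). Three things are shaped like the rod: a wooden handle in the rack's middle hole (scene 446,158 / top 152,251), a black one (420,145) and a purple one (469,215). The wooden one in the rack, with the tallest wooden handle, is the one meant. Next I measure, with an enlarged crop of the rack.

```bash
python3 - <<'E'
from h import *
np.set_printoptions(precision=4,suppress=True)
S=lambda x,y:(100+x/2,110+y/2)
T=lambda x,y:(90+x*.525,130+y*.525)
def two(n,a,b):
    X,r=tri([ray('scene',*S(*a)),ray('top',*T(*b))]); print(n,X,np.array(r)); return X
two('plugtop',(398,226),(460,167)); two('rodtop',(692,97),(118,229)); two('needletop',(640,141),(190,212)); two('stamptop',(734,102),(65,248))
two('purpletop',(747,168),(138,127)); two('blacktop',(647,37),(92,350))
for nm,p in dict(r1=(33,230),r2=(46,293),r3=(241,242),r4=(224,180)).items(): print(nm,atz(*ray('top',*T(*p)),.125))
print('dish',atz(*ray('top',*T(706,268)),.024), atz(*ray('scene',*S(98,352)),.024))
for p in [(358,155),(493,118),(527,237),(390,275)]: print('base',atz(*ray('top',*T(*p)),.012))
a=cv2.imread('pics/scene0.png')
cv2.imwrite('pics/rackcrop.png',cv2.resize(a[115:265,385:495],(440*4//4+220,900*2//3),interpolation=cv2.INTER_CUBIC))
E
```

```text
plugtop [ 0.6143 -0.0243  0.1722] [0.0004 0.0004]
rodtop [0.5417 0.3204 0.1811] [0.0003 0.0003]
needletop [0.5631 0.2538 0.158 ] [0.0011 0.0011]
stamptop [0.5244 0.3865 0.1459] [0.0001 0.0001]
purpletop [0.6517 0.3149 0.1718] [0.0052 0.0052]
blacktop [0.4188 0.3372 0.1753] [0.0038 0.0038]
r1 [0.5448 0.43   0.125 ]
r2 [0.4779 0.4112 0.125 ]
r3 [0.5364 0.207  0.125 ]
r4 [0.6031 0.2285 0.125 ]
dish [ 0.5262 -0.3186  0.024 ] [ 0.5329 -0.3162  0.024 ]
base [0.6546 0.0943 0.012 ]
base [ 0.7034 -0.0673  0.012 ]
base [ 0.5597 -0.1095  0.012 ]
base [0.5113 0.0521 0.012 ]
```

View pics/rackcrop.png

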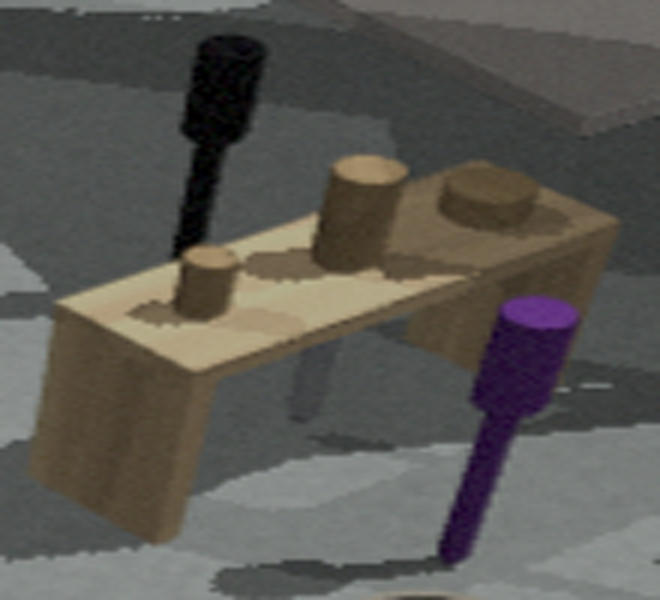

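The crop confirms it: the wooden rod with the tallest handle stands in the middle hole, between needle and stamp. Black and purple are look-alikes. I go over the plug with the fingers closing along the rack's x.

arm_command --pt "0.01 -0.015 0.05 0 0 -0.13" --pt "0.04 -0.058 0.09 0 0 -0.27" --pt "0.075 -0.107 0.12 0 0 -0.41" --pt "0.11 -0.157 0.14 0 0 -0.55" --pt "0.145 -0.207 0.14 0 0 -0.69" --pt "0.18 -0.257 0.14 0 0 -0.83" --pt "0.215 -0.307 0.14 0 0 -0.97" --pt "0.25 -0.357 0.14 0 0 -1.11" --pt "0.285 -0.407 0.14 0 0 -1.25" --pt "0.32 -0.457 0.14 0 0 -1.38" --pt "0.355 -0.507 0.14 0 0 -1.5" --pt "0.385 -0.55 0.13 0 0 -1.567" --jaw 0.06

```text
clock: 2.6
eef_pos: [0.5645, 0.0469, 0.3424]
ee_rot: [3.139, -0.001, 1.282]
contact_force: [0.7, 0.7, -0.7]
grip_width: 0.683
finger_force: 0.0
```

arm_command --pt "0.025 -0.037 -0.02 0 0 0" --pt "0.051 -0.073 -0.04 0 0 0" --pt "0.051 -0.073 -0.04 0 0 0" --pt "0.051 -0.073 -0.04 0 0 0"

```text
clock: 3.1
eef_pos: [0.6138, -0.0236, 0.3016]
ee_rot: [-3.141, -0.0, 1.286]
contact_force: [-0.1, -0.0, 0.4]
grip_width: 0.689
finger_force: 0.0
```

```bash
python3 - <<'E'
from h import *
np.set_printoptions(precision=4,suppress=True)
s=observe(); print(s['clock'],s['eef_pos'],s['ee_rot'],s['dq'],s['contact_force'],s['joint_pos'],s['grip_width'])
im=optics.snapshot('wrist'); save('w1.png',im)
for t in ['plug','stand','disc']:
    for m in spotter.masks_of(t,'wrist')[:3]: print(t,m['conf'],m['extent'],m['mask'].sum())
E
```

```text
3.1 [ 0.6138 -0.0236  0.3016] [-3.1411 -0.0004  1.2855] [ 0.0203 -0.0271 -0.0035  0.0006 -0.0017 -0.002 ] [-0.1344 -0.0028  0.366 ] [-0.167   0.153   1.4364  0.0005  1.5526  0.1183] 0.6885813456523537
plug 0.86 [297.1, 203.8, 333.5, 243.3] 1107
stand 0.81 [220.5, 89.6, 389.7, 263.7] 12081
disc 0.66 [275.2, 150.5, 364.7, 234.2] 2321
```

View pics/w1.png

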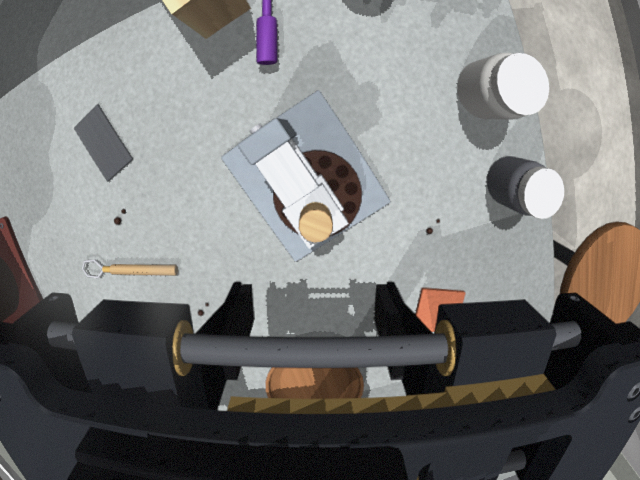

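Wrist view: plug knob at about (316,222), top face centre near (316,219), with the column up and left; the fingers are at (240,300) and (390,300).

```bash
cat >> h.py <<'E'
def cyl_fit(mask,s,x0,h,r,free_z=False,n='wrist'):
    """fit x,y(,z top) of upright cylinder's outline to a mask (extent of projected rim points)"""
    from scipy.optimize import least_squares
    c=cal(n); ys,xs=np.nonzero(mask); obs=np.array([xs.min(),xs.max()+1,ys.min(),ys.max()+1.])
    M=np.array(c.get('mount',np.eye(4)))
    def pr(X):
        if n=='wrist':
            Rt=Ro.from_euler('xyz',s['ee_rot']).as_matrix()
            p=((X-s['eef_pos'])@Rt-M[:3,3])@M[:3,:3]
            th=np.arctan2(np.hypot(p[:,0],p[:,1]),p[:,2])/np.hypot(p[:,0],p[:,1])
            return np.c_[c['cx']+c['f']*th*p[:,0],c['cy']+c['f']*th*p[:,1]]
        p=X@np.array(c['R']).T+np.array(c['t']); return np.c_[c['cx'],c['cy']]+c['f']*p[:,:2]/p[:,2:]
    a=np.linspace(0,6.283,90); ring=np.c_[r*np.cos(a),r*np.sin(a),0*a]
    def f(q):
        z=q[2] if free_z else x0[2]
        P=pr(np.r_[ring+[q[0],q[1],z],ring+[q[0],q[1],z-h]])
        return np.array([P[:,0].min(),P[:,0].max(),P[:,1].min(),P[:,1].max()])-obs
    R=least_squares(f,x0[:3 if free_z else 2]); return R.x,R.fun
E
python3 - <<'E'
from h import *
np.set_printoptions(precision=4,suppress=True)
s=observe(); im=optics.snapshot('wrist')
m=spotter.masks_of('plug','wrist')[0]['mask']
print(s['eef_pos'],cyl_fit(m,s,[.614,-.024,.174],.032,.015),cyl_fit(m,s,[.614,-.024,.174],.032,.015,True))
print(atz(*ray('wrist',316,219,s),.174))
E
```

```text
[ 0.614  -0.0228  0.3028] (array([ 0.614 , -0.0242]), array([-0.1404,  0.1412, -0.9298,  0.8982])) (array([ 0.6133, -0.0266,  0.1648]), array([ 0.3746, -0.375 , -0.3425,  0.3193]))
[ 0.6164 -0.0174  0.174 ]
```

arm_command --pt "0 -0.001 -0.04 0 0 0" --pt "0 -0.001 -0.08 0 0 0" --pt "0 -0.001 -0.11 0 0 0" --pt "0 -0.001 -0.125 0 0 0" --pt "0 -0.001 -0.132 0 0 0" --pt "0 -0.001 -0.132 0 0 0"

```text
clock: 4.15
eef_pos: [0.6144, -0.0248, 0.1702]
ee_rot: [3.141, -0.0, 1.286]
contact_force: [-0.2, 0.5, -0.6]
grip_width: 0.685
finger_force: 0.0
```

arm_command --pt "0 0 0 0 0 0" --pt "0 0 0 0 0 0" --pt "0 0 0 0 0 0" --pt "0 0 0 0 0 0" --pt "0 0 0 0 0 0" --jaw 0.02

```text
clock: 4.78
eef_pos: [0.614, -0.0249, 0.1694]
ee_rot: [-3.142, -0.0, 1.286]
contact_force: [0.0, 0.4, -0.3]
grip_width: 0.263
finger_force: 0.0
```

```bash
python3 - <<'E'
from h import *
s=observe(); print(s['eef_pos'],s['finger_force'],s['grip_width'])
im=optics.snapshot('wrist'); a=im[140:400,160:480]
b=optics.snapshot('scene')[170:300,240:400]
save('g1.png',np.hstack([cv2.resize(a,(480,390)),cv2.resize(b,(320,390))]))
E
```

```text
[ 0.61400038 -0.02490425  0.16944724] 0.0 0.2629165385637968
```

View pics/g1.png

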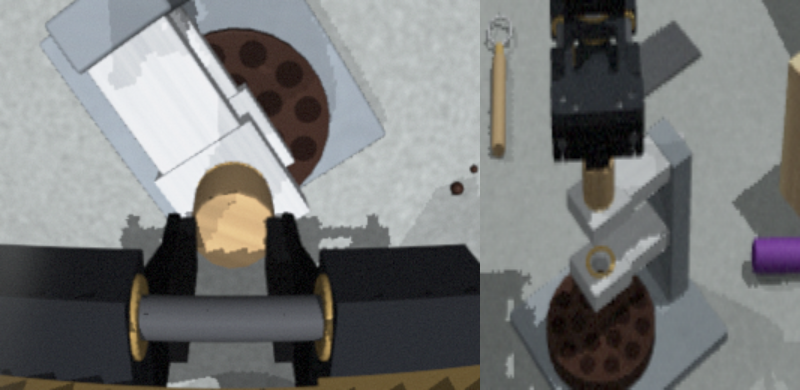

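arm_command --pt "0 0 0 0 0 0" --pt "0 0 0 0 0 0"

```text
clock: 5.12
eef_pos: [0.614, -0.0249, 0.1694]
ee_rot: [-3.142, -0.0, 1.286]
contact_force: [-0.9, -0.0, 0.1]
grip_width: 0.229
finger_force: 0.0
```

```bash
python3 - <<'E'
from h import *
np.set_printoptions(precision=4,suppress=True)
s=observe(); im=optics.snapshot('wrist')
m=spotter.masks_of('plug','wrist')[0]; print(m['extent'])
print(s['eef_pos'],cyl_fit(m['mask'],s,[.614,-.024,.174],.032,.015),cyl_fit(m['mask'],s,[.614,-.024,.174],.032,.015,True))
ys,xs=np.nonzero(m['mask']); print([ (y,xs[ys==y].min(),xs[ys==y].max()) for y in range(ys.min(),ys.max(),6)])
E
```

```text
[284.5, 252.4, 343.8, 319.2]
[ 0.614  -0.0249  0.1694] (array([ 0.6136, -0.0245]), array([-1.8578,  1.8638, -1.65  ,  1.8059])) (array([ 0.6123, -0.0291,  0.1637]), array([-0.217 ,  0.2174,  0.1928, -0.1792]))
[(249, np.int64(314), np.int64(319)), (255, np.int64(297), np.int64(332)), (261, np.int64(293), np.int64(337)), (267, np.int64(290), np.int64(339)), (273, np.int64(289), np.int64(341)), (279, np.int64(288), np.int64(342)), (285, np.int64(293), np.int64(335)), (291, np.int64(293), np.int64(335)), (297, np.int64(293), np.int64(334)), (303, np.int64(294), np.int64(333)), (309, np.int64(295), np.int64(333)), (315, np.int64(301), np.int64(329))]
```

```bash
python3 - <<'E'
from h import *
np.set_printoptions(precision=1,suppress=True)
s=observe(); Rt=Ro.from_euler('xyz',s['ee_rot']).as_matrix()
im=optics.snapshot('scene'); im2=optics.snapshot('top'); w=optics.snapshot('wrist')
for l,z in [('tip',.022),('tcp',0),('back',-.048)]:
    for y in (-.03,-.01,.01,.03):
        P=s['eef_pos']+Rt@[0,y,z]; print(l,y,P.round(3),proj('scene',P),proj('top',P))
for m in spotter.masks_of('plug','scene')[:2]: print(m['extent'],m['conf'])
for z in (.142,.174): print('knob',proj('scene',[.614,-.024,z]))
a=cv2.resize(im[190:260,255:345],(540,420),interpolation=cv2.INTER_CUBIC)
save('g2.png',a)
E
```

```text
tip -0.03 [ 0.6 -0.   0.1] [298.1 221.9] [326.8 234. ]
tip -0.01 [ 0.6 -0.   0.1] [298.6 229.1] [329.8 224.6]
tip 0.01 [ 0.6 -0.   0.1] [299.  236.4] [332.7 215.2]
tip 0.03 [ 0.6 -0.   0.1] [299.4 244. ] [335.7 206. ]
tcp -0.03 [ 0.6 -0.   0.2] [297.8 213.3] [327.  232.4]
tcp -0.01 [ 0.6 -0.   0.2] [298.2 220.4] [330.  222.8]
tcp 0.01 [ 0.6 -0.   0.2] [298.7 227.8] [333.  213.3]
tcp 0.03 [ 0.6 -0.   0.2] [299.1 235.3] [336.  203.8]
back -0.03 [ 0.6 -0.   0.2] [297.1 193.5] [327.4 228.7]
back -0.01 [ 0.6 -0.   0.2] [297.5 200.6] [330.6 218.6]
back 0.01 [ 0.6 -0.   0.2] [298.  207.9] [333.8 208.6]
back 0.03 [ 0.6 -0.   0.2] [298.4 215.4] [336.9 198.7]
[291.5, 222.1, 308.0, 236.8] 0.51
[184.6, 348.1, 230.5, 386.7] 0.39
knob [299.3 234.7]
knob [298.8 222.1]
```

View pics/g2.png

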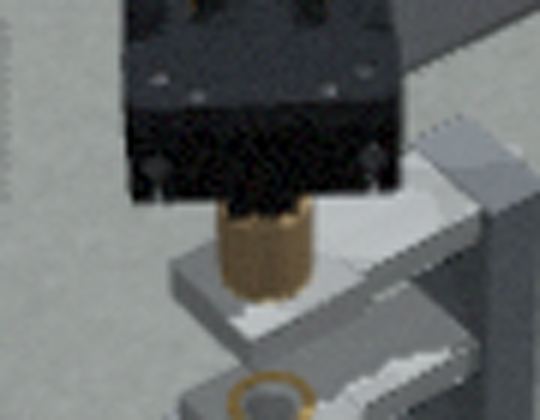

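The crop shows the fingertips just above the knob (tip edge at about (299,226)). The wrist view agrees: the tips stand about 38 mm further back than the text says. Nothing was touched. I open and go deeper, watching the force.

arm_command --pt "0 0 0.005 0 0 0" --pt "0 0 0.005 0 0 0" --pt "0 0 0.005 0 0 0" --pt "0 0 0.005 0 0 0" --pt "0 0 0 0 0 0" --pt "0 0 -0.01 0 0 0" --pt "0 0 -0.018 0 0 0" --pt "0 0 -0.024 0 0 0" --pt "0 0 -0.028 0 0 0" --pt "0 0 -0.03 0 0 0" --jaw 0.06

```text
clock: 6.68
eef_pos: [0.6139, -0.0249, 0.1391]
ee_rot: [-3.141, 0.0, 1.286]
contact_force: [0.2, -0.4, 0.4]
grip_width: 0.693
finger_force: 0.0
```

```bash
python3 - <<'E'
from h import *
s=observe(); print(s['clock'],s['eef_pos'],s['contact_force'],s['grip_width'])
im=optics.snapshot('scene'); w=optics.snapshot('wrist')
save('g3.png',np.hstack([cv2.resize(im[190:260,255:345],(420,327),interpolation=cv2.INTER_CUBIC),cv2.resize(w[220:380,220:410],(380,327))]))
E
```

```text
6.675 [ 0.61394426 -0.02488892  0.13914574] [ 0.18493696 -0.37423871  0.38916324] 0.6926087854534143
```

View pics/g3.png

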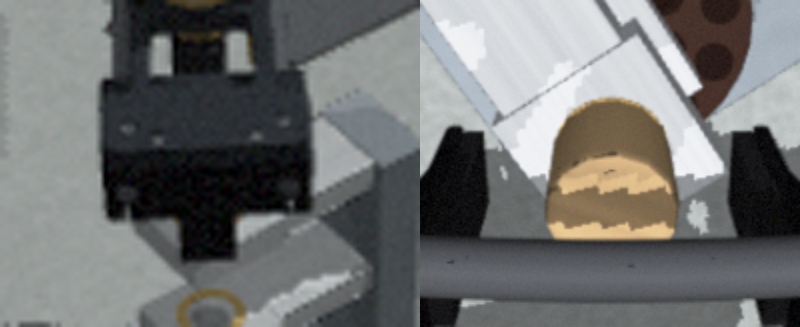

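Left, the +x finger now overlaps the knob, its tip at about row 245 and still above the arm face. Right, the knob is centred between the fingers. I go 7 mm deeper and close.

arm_command --pt "0 0 -0.004 0 0 0" --pt "0 0 -0.007 0 0 0" --pt "0 0 -0.007 0 0 0"

```text
clock: 7.15
eef_pos: [0.6137, -0.0249, 0.132]
ee_rot: [-3.141, 0.0, 1.286]
contact_force: [0.6, 0.1, 0.1]
grip_width: 0.689
finger_force: 0.0
```

arm_command --pt "0 0 0 0 0 0" --pt "0 0 0 0 0 0" --pt "0 0 0 0 0 0" --pt "0 0 0 0 0 0" --pt "0 0 0 0 0 0" --jaw 0.01

```text
clock: 7.78
eef_pos: [0.6141, -0.0249, 0.1325]
ee_rot: [3.141, -0.0, 1.286]
contact_force: [-0.2, -0.6, 0.0]
grip_width: 0.332
finger_force: 30.0
```

Gripped (29 mm, 30 N). I lift and carry it to the dish.

arm_command --pt "0 0 0.012 0 0 0" --pt "0 0 0.03 0 0 0" --pt "0 0 0.06 0 0 0" --pt "-0.01 -0.03 0.09 0 0 0" --pt "-0.024 -0.08 0.1 0 0 0" --pt "-0.038 -0.13 0.1 0 0 0" --pt "-0.052 -0.18 0.1 0 0 0" --pt "-0.066 -0.23 0.09 0 0 0" --pt "-0.08 -0.275 0.06 0 0 0" --pt "-0.085 -0.292 0.01 0 0 0" --pt "-0.085 -0.292 -0.04 0 0 0" --pt "-0.085 -0.292 -0.08 0 0 0"

```text
clock: 9.28
eef_pos: [0.5287, -0.3174, 0.0519]
ee_rot: [-3.142, -0.0, 1.285]
contact_force: [-0.4, 0.3, 0.0]
grip_width: 0.334
finger_force: 30.0
```

```bash
python3 - <<'E'
from h import *
np.set_printoptions(precision=4,suppress=True)
s=observe(); print(s['clock'],s['eef_pos'],s['contact_force'],s['grip_width'],s['finger_force'])
im=optics.snapshot('scene')
for t in ['plug','dish']:
    for m in spotter.masks_of(t,'scene')[:2]: print(t,m['extent'],m['conf'])
print(proj('scene',s['eef_pos']+[0,0,.01]))
w=optics.snapshot('wrist')
save('d1.png',np.hstack([cv2.resize(im[220:340,90:210],(400,400),interpolation=cv2.INTER_CUBIC),cv2.resize(w[160:400,190:430],(400,400))]))
E
```

```text
9.275 [ 0.5287 -0.3174  0.0519] [-0.3712  0.33    0.0052] 0.33446391507882556 30.000082408078015
plug [149.6, 266.0, 146.9, 272.5] 0.54
dish [111.6, 258.9, 185.9, 318.5] 0.91
[144.0507 271.8047]
```

View pics/d1.png

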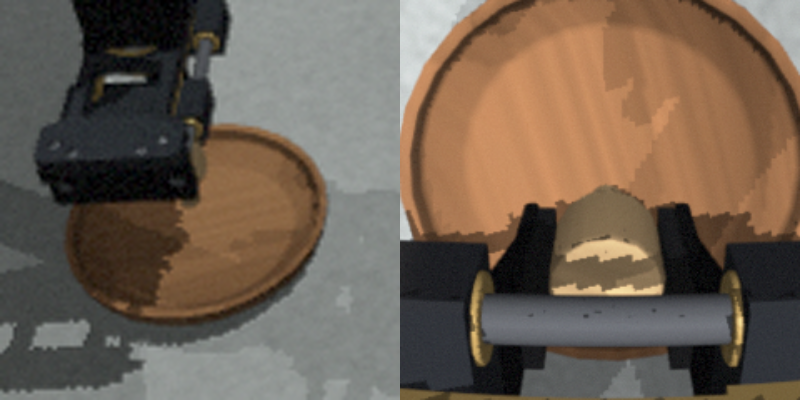

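The plug is held over the dish. I lower it until the stem nearly touches the floor, then open.

arm_command --pt "0 0 -0.012 0 0 0" --pt "0 0 -0.022 0 0 0" --pt "0 0 -0.027 0 0 0" --pt "0 0 -0.027 0 0 0"

```text
clock: 9.98
eef_pos: [0.5287, -0.3166, 0.025]
ee_rot: [-3.141, -0.0, 1.286]
contact_force: [0.1, -0.4, -0.1]
grip_width: 0.338
finger_force: 30.0
```

arm_command --pt "0 0 0 0 0 0" --pt "0 0 0 0 0 0" --pt "0 0 0 0 0 0" --pt "0 0 0.01 0 0 0" --pt "0 0 0.04 0 0 0" --pt "0 0 0.09 0 0 0" --pt "0 0 0.14 0 0 0" --pt "0 0 0.19 0 0 0" --pt "0 0.02 0.24 0 0 0" --pt "0 0.06 0.27 0 0 0" --pt "0 0.11 0.28 0 0 0" --pt "0 0.16 0.29 0 0 0" --jaw 0.06

```text
clock: 11.48
eef_pos: [0.5289, -0.1557, 0.3173]
ee_rot: [3.139, 0.0, 1.285]
contact_force: [0.3, -0.5, -0.7]
grip_width: 0.689
finger_force: 0.0
```

```bash
python3 - <<'E'
from h import *
np.set_printoptions(precision=4,suppress=True)
s=observe(); print(s['clock'],s['eef_pos'],s['contact_force'],s['grip_width'],s['finger_force'])
im=optics.snapshot('scene')
for t in ['plug','dish']:
    for m in spotter.masks_of(t,'scene')[:2]: print(t,m['extent'],m['conf'])
im=optics.snapshot('top')
for t in ['plug','dish']:
    for m in spotter.masks_of(t,'top')[:2]: print(t,m['extent'],m['conf'])
E
```

```text
11.475 [ 0.5289 -0.1557  0.3173] [ 0.3208 -0.53   -0.7261] 0.6887358066714802 0.0
plug [137.2, 267.1, 155.2, 292.4] 0.52
plug [271.8, 264.7, 329.9, 304.8] 0.18
dish [110.2, 255.7, 184.5, 321.6] 0.92
plug [456.5, 262.2, 467.2, 275.5] 0.5
dish [436.3, 269.5, 487.9, 304.3] 0.57
dish [307.1, 205.2, 357.8, 254.1] 0.28
```

Plug is in the dish. I stop over the stand to measure the open bushing from two heights with the wrist camera.

arm_command --pt "0.025 0.035 0 0 0 0" --pt "0.055 0.08 -0.005 0 0 0" --pt "0.08 0.12 -0.01 0 0 0" --pt "0.085 0.132 -0.015 0 0 0" --pt "0.085 0.132 -0.015 0 0 0" --pt "0.085 0.132 -0.015 0 0 0"

```text
clock: 12.52
eef_pos: [0.6136, -0.0266, 0.3004]
ee_rot: [-3.141, 0.001, 1.284]
contact_force: [0.5, 0.3, 1.0]
grip_width: 0.691
finger_force: 0.0
```

```bash
python3 - <<'E'
from h import *
np.set_printoptions(precision=4,suppress=True)
s=observe(); print(s['clock'],s['eef_pos'],s['ee_rot'],s['dq'])
im=optics.snapshot('wrist'); np.save('wb.npy',im)
c=cal('wrist');M=np.array(c['mount'])
Rt=Ro.from_euler('xyz',s['ee_rot']).as_matrix()
p=((np.array([.614,-.024,.142])-s['eef_pos'])@Rt-M[:3,3])@M[:3,:3]
r=np.hypot(p[0],p[1]);th=np.arctan2(r,p[2]);u=c['cx']+c['f']*th*p[0]/r;v=c['cy']+c['f']*th*p[1]/r;print(u,v)
a=im[int(v)-30:int(v)+30,int(u)-40:int(u)+40]; print(int(u)-40,int(v)-30)
save('b1.png',cv2.resize(a,(800,600),interpolation=cv2.INTER_CUBIC))
for t in ['upper_bushing','stand']:
    for m in spotter.masks_of(t,'wrist')[:2]: print(t,m['extent'],m['conf'])
E
```

```text
12.525 [ 0.6136 -0.0266  0.3004] [-3.1413  0.0007  1.2842] [-0.0043 -0.0099 -0.0023  0.0026 -0.0015  0.0039]
314.9675791566829 214.11975679281142
274 184
upper_bushing [218.0, 88.2, 389.6, 258.9] 0.81
upper_bushing [270.1, 148.1, 362.3, 234.6] 0.5
stand [220.8, 85.9, 387.9, 259.3] 0.93
```

View pics/b1.png

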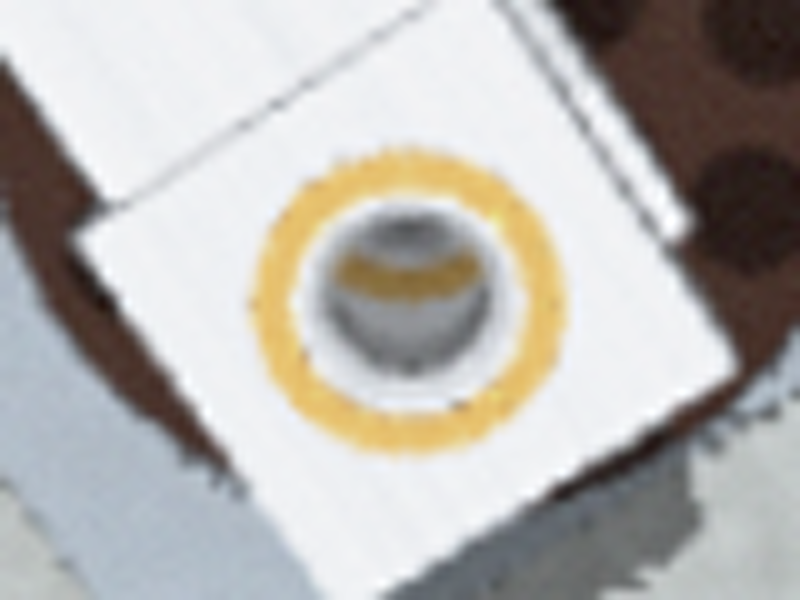

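The brass ring's centre is at pixel (314.9,214.1), exactly where (0.614,-0.024,0.142) projects, so the bushing axis is confirmed. Now the rack.

arm_command --pt "-0.008 0.04 0 0 0 0" --pt "-0.018 0.09 0 0 0 0" --pt "-0.029 0.14 0 0 0 0" --pt "-0.039 0.19 0 0 0 0" --pt "-0.05 0.24 0 0 0 0" --pt "-0.06 0.29 0 0 0 0" --pt "-0.068 0.325 0 0 0 0" --pt "-0.072 0.3445 0 0 0 0" --pt "-0.072 0.3445 0 0 0 0" --pt "-0.072 0.3445 0 0 0 0"

```text
clock: 13.92
eef_pos: [0.5425, 0.3182, 0.3005]
ee_rot: [3.141, 0.001, 1.285]
contact_force: [-0.4, -1.2, 0.3]
grip_width: 0.69
finger_force: 0.0
```

```bash
python3 - <<'E'
from h import *
np.set_printoptions(precision=4,suppress=True)
s=observe(); print(s['clock'],s['eef_pos'],s['ee_rot'])
im=optics.snapshot('wrist'); save('r1.png',im)
for t in ['rod','needle','stamp']:
    for m in spotter.masks_of(t,'wrist')[:3]:
        print(t,m['extent'],round(m['conf'],2),im[m['mask']].mean(0))
        if t=='rod': print(cyl_fit(m['mask'],s,[.5417,.3204,.185],.06,.013),cyl_fit(m['mask'],s,[.5417,.3204,.185],.06,.013,True)[0])
E
```

```text
13.925 [0.5425 0.3182 0.3005] [3.1412 0.0007 1.2845]
rod [382.8, 168.3, 401.5, 292.7] 0.77 [127.0406  75.5643 165.2295]
(array([0.606 , 0.2894]), array([-12.9865,  10.8394,  39.67  , -35.1681])) [0.5876 0.3352 0.3118]
rod [196.0, 66.5, 235.8, 201.7] 0.58 [19.3809 19.4963 20.9646]
(array([0.4843, 0.4186]), array([ -3.2812,   4.6369,  50.2046, -50.4107])) [0.5303 0.4079 0.3513]
needle [339.9, 258.4, 361.2, 290.9] 0.61 [173.6161 150.6985 111.867 ]
stamp [253.6, 131.4, 286.4, 168.8] 0.63 [140.1553 117.6061  87.2675]
```

```bash
cat >> h.py <<'E'
def wproj(X,s):
    c=cal('wrist');M=np.array(c['mount']);Rt=Ro.from_euler('xyz',s['ee_rot']).as_matrix()
    p=((np.atleast_2d(X)-s['eef_pos'])@Rt-M[:3,3])@M[:3,:3]; r=np.hypot(p[:,0],p[:,1])+1e-12;k=np.arctan2(r,p[:,2])/r*c['f']
    return np.c_[c['cx']+k*p[:,0],c['cy']+k*p[:,1]]
E
python3 - <<'E'
from h import *
np.set_printoptions(precision=1,suppress=True)
for i in range(3):
    s=observe(); im=optics.snapshot('wrist')
    for m in spotter.masks_of('rod','wrist'): print(m['extent'],round(m['conf'],2),im[m['mask']].mean(0))
print(s['eef_pos'],wproj([[.5417,.3204,.185],[.5417,.3204,.125]],s))
a=np.linspace(0,6.283,60)
for x,y in [(.5417,.3204)]:
  for z in (.185,.125):
    P=wproj(np.c_[x+.013*np.cos(a),y+.013*np.sin(a),0*a+z],s); print(z,P.min(0),P.max(0))
# board hue vs handle top: print row & column profiles
g=im.astype(int).sum(2)//3
u,v=wproj([.5417,.3204,.185],s)[0].astype(int)
print(g[v,u-40:u+40]); print(g[v-60:v+40,u])
E
```

```text
[294.6, 197.6, 329.9, 241.0] 0.82 [187.9 164.2 121.8]
[384.2, 169.4, 400.0, 291.7] 0.7 [127.4  74.  167.6]
[195.7, 65.2, 233.9, 199.7] 0.63 [21.  21.2 22.5]
[296.9, 199.2, 329.6, 241.8] 0.93 [187.9 164.1 121.6]
[195.5, 65.1, 233.4, 201.5] 0.89 [26.5 26.9 28.2]
[384.4, 168.3, 400.7, 291.8] 0.68 [128.5  76.5 166.8]
[386.3, 169.8, 400.6, 291.0] 0.83 [127.8  75.7 166.8]
[196.1, 65.8, 236.0, 202.0] 0.72 [21.4 21.6 22.9]
[295.2, 196.2, 332.8, 239.1] 0.71 [188.  164.5 122.1]
[460.7, 180.7, 526.7, 242.4] 0.66 [118.4 112.8 103.6]
[0.5 0.3 0.3] [[314.5 228.7]
 [314.4 211.6]]
0.185 [298.5 213.2] [330.4 243.9]
0.125 [300.9 198.5] [327.8 224.5]
[206 216 218 217 214 213 210 218 223 230 234 236 238 238 240 239 240 239
 239 241 240 239 238 208 182 199 208 209 211 209 209 210 211 210 208 205
 209 208 209 210 209 208 208 208 209 208 205 206 208 208 209 206 206 187
 150 185 241 243 241 240 238 238 236 236 238 235 235 237 234 236 235 235
 236 236 235 235 236 236 236 236]
[156 157 155 157 153 156 155 155 154 158 155 155 145 131 120 121 116 117
 116 119 119 118 121 120 113 115 115 112 114 112 105  82  56  69  92  95
  90  88  89  90  89  95  87  91 103 140 184 185 180 178 186 186 185 184
 192 198 205 207 206 208 209 208 209 209 210 210 208 206 205 203 199 199
 198 191 158 150 145 149 146 154 199 234 234 235 236 235 237 237 237 238
 238 239 238 240 238 239 240 239 239 239]
```

```bash
python3 -c "
from h import *
s=observe(); print(s['eef_pos'],s['clock'],s['ee_rot'])"
```

```text
[0.54208815 0.31942202 0.30045286] 14.425 [ 3.14156362e+00 -2.55889923e-05  1.28554101e+00]
```

arm_command --pt "-0.001 0.001 -0.04 0 0 0" --pt "-0.001 0.001 -0.085 0 0 0" --pt "-0.001 0.001 -0.125 0 0 0" --pt "-0.001 0.001 -0.155 0 0 0" --pt "-0.001 0.001 -0.172 0 0 0" --pt "-0.001 0.001 -0.178 0 0 0" --pt "-0.001 0.001 -0.178 0 0 0"

```text
clock: 15.3
eef_pos: [0.5415, 0.3209, 0.1232]
ee_rot: [3.141, -0.001, 1.286]
contact_force: [-0.2, -0.2, 0.1]
grip_width: 0.688
finger_force: 0.0
```

arm_command --pt "0 0 0 0 0 0" --pt "0 0 0 0 0 0" --pt "0 0 0 0 0 0" --pt "0 0 0 0 0 0" --pt "0 0 0 0 0 0" --pt "0 0 0 0 0 0" --jaw 0.01

```text
clock: 16.05
eef_pos: [0.5412, 0.3206, 0.1226]
ee_rot: [3.141, -0.0, 1.286]
contact_force: [1.3, -0.1, 0.9]
grip_width: 0.293
finger_force: 30.0
```

Gripped (25.5 mm, 30 N). I lift straight up.

arm_command --pt "0 0 0.01 0 0 0" --pt "0 0 0.03 0 0 0" --pt "0 0 0.055 0 0 0" --pt "0 0 0.08 0 0 0" --pt "0 0 0.105 0 0 0" --pt "0 0 0.13 0 0 0" --pt "0 0 0.155 0 0 0" --pt "0 0 0.175 0 0 0" --pt "0 0 0.185 0 0 0" --pt "0 0 0.185 0 0 0" --pt "0 0 0.185 0 0 0"

```text
clock: 17.42
eef_pos: [0.5405, 0.3204, 0.3061]
ee_rot: [-3.14, 0.001, 1.286]
contact_force: [0.7, 0.4, -1.6]
grip_width: 0.296
finger_force: 30.0
```

arm_command --pt "0.008 -0.035 0 0 0 0" --pt "0.018 -0.08 0 0 0 0" --pt "0.028 -0.125 0 0 0 0" --pt "0.038 -0.17 0 0 0 0" --pt "0.048 -0.215 0 0 0 0" --pt "0.057 -0.26 0 0 0 0" --pt "0.065 -0.3 0 0 0 0" --pt "0.07 -0.328 0 0 0 0" --pt "0.073 -0.342 0 0 0 0" --pt "0.073 -0.3445 0 0 0 0" --pt "0.073 -0.3445 0 0 0 0" --pt "0.073 -0.3445 0 0 0 0"

```text
clock: 18.92
eef_pos: [0.6139, -0.0227, 0.3075]
ee_rot: [-3.142, -0.0, 1.287]
contact_force: [-0.4, 0.6, -1.2]
grip_width: 0.291
finger_force: 30.0
```

```bash
python3 - <<'E'
from h import *
np.set_printoptions(precision=4,suppress=True)
for i in range(3):
    s=observe(); print(s['clock'],s['eef_pos'],s['ee_rot'],s['contact_force'],s['torque'],s['grip_width'])
    im=optics.snapshot('wrist')
    if i==0: save('i1.png',im)
    for m in spotter.masks_of('rod','wrist')[:2]: print(m['extent'],round(m['conf'],2),im[m['mask']].mean(0))
np.set_printoptions(precision=1,suppress=True)
X=s['eef_pos']
print(wproj([[X[0],X[1],X[2]-.1126],[X[0],X[1],X[2]+.0024],[X[0],X[1],X[2]+.0624],[.614,-.024,.142]],s))
for n in ['scene','top']:
    im=optics.snapshot(n); save('i1%s.png'%n,im)
    for t in ['rod','plug','disc','needle','stamp','cup','tile']:
        for m in spotter.masks_of(t,n)[:2]: print(n,t,m['extent'],round(m['conf'],2))
    print(proj(n,X-[0,0,.1126]),proj(n,[.614,-.024,.142]))
E
```

```text
18.925 [ 0.6139 -0.0227  0.3075] [-3.1415 -0.0003  1.2872] [-0.3582  0.6156 -1.2028] [-0.0317  0.0628  0.044 ] 0.2913574058844929
[284.6, 226.1, 345.2, 385.4] 0.92 [88.5791 76.9702 61.6815]
[254.9, 0.0, 277.4, 66.0] 0.74 [116.37    66.8198 153.7279]
19.025 [ 0.614  -0.0229  0.3076] [ 3.1414 -0.0002  1.287 ] [ 0.2717  0.6174 -0.1738] [-0.1099  0.094  -0.0152] 0.2910996091749575
[253.5, 0.0, 275.7, 64.5] 0.95 [115.5764  65.8908 153.0882]
[281.8, 224.7, 345.3, 384.6] 0.76 [89.2336 77.8491 62.8804]
19.125 [ 0.614  -0.0233  0.3076] [ 3.1414 -0.0001  1.2867] [ 0.5962 -0.9646 -1.6672] [-0.0963  0.0614  0.0305] 0.29181508079357155
[281.2, 226.0, 347.3, 385.3] 0.88 [89.2581 77.752  62.6423]
[253.0, 0.0, 278.4, 67.3] 0.57 [114.9548  65.1826 152.407 ]
[[315.5 230.9]
 [316.5 294. ]
 [317.6 364.1]
 [315.4 215.8]]
scene rod [374.7, 247.9, 454.8, 262.8] 0.68
scene rod [289.8, 167.3, 304.9, 213.9] 0.65
scene plug [138.3, 265.7, 156.0, 293.4] 0.9
scene plug [256.2, 208.9, 363.9, 321.8] 0.41
scene disc [271.6, 264.8, 331.1, 302.1] 0.75
scene needle [387.7, 157.8, 485.5, 250.9] 0.53
scene needle [411.3, 179.2, 424.6, 194.5] 0.48
scene stamp [459.4, 153.0, 475.5, 171.7] 0.75
scene stamp [435.9, 264.1, 478.4, 311.5] 0.65
scene cup [436.3, 266.2, 477.5, 311.1] 0.81
scene cup [109.6, 257.4, 186.1, 317.5] 0.44
scene tile [187.3, 349.2, 232.0, 385.8] 0.63
[298.9 213.5] [299.3 234.7]
top rod [90.8, 277.8, 161.6, 328.5] 0.98
top rod [183.9, 211.4, 255.8, 237.4] 0.77
top plug [453.8, 261.0, 471.3, 276.0] 0.64
top disc [341.1, 225.5, 354.9, 245.8] 0.66
top disc [453.3, 260.6, 468.0, 276.5] 0.21
top stamp [115.1, 255.7, 137.2, 269.7] 0.78
top stamp [281.7, 206.6, 361.0, 270.6] 0.64
top cup [193.5, 141.1, 226.1, 181.2] 0.79
top tile [406.2, 163.1, 446.1, 196.0] 0.62
[331.  215.7] [330.7 220.4]
```

The rod is held. The tip projects where expected in both wrist and scene views. I check its lateral offset from the bushing precisely.

```bash
python3 - <<'E'
from h import *
np.set_printoptions(precision=1,suppress=True)
U=[]
for i in range(3):
    s=observe(); im=optics.snapshot('wrist')
    ms=[m for m in spotter.masks_of('rod','wrist') if m['extent'][3]>300]
    if not ms: continue
    M=ms[0]['mask']; ys,xs=np.nonzero(M)
    print([(y,xs[ys==y].min(),xs[ys==y].max()) for y in range(ys.min(),ys.min()+64,5)])
X=s['eef_pos']
for d in (.1126,.10,.08,.06,.04,.02): print(d,wproj(X-[0,0,d],s))
# ring now
h=cv2.cvtColor(im,cv2.COLOR_RGB2HSV); k=(h[...,0]>15)&(h[...,0]<30)&(h[...,1]>100)&(h[...,2]>150)
k[:190]=0;k[245:]=0;k[:,:285]=0;k[:,345:]=0; ys,xs=np.nonzero(k); print('ring',xs.min(),xs.max(),ys.min(),ys.max(),len(xs))
print(X.round(4),wproj([.614,-.024,.142],s))
sc=optics.snapshot('scene')
for m in spotter.masks_of('rod','scene'):
    if m['extent'][3]<225:
        ys,xs=np.nonzero(m['mask']); print([(y,xs[ys==y].min(),xs[ys==y].max()) for y in range(ys.min(),ys.max()+1,5)])
print([proj('scene',X-[0,0,d]) for d in (.1126,.06,.0)])
E
```

```text
[(226, np.int64(313), np.int64(316)), (231, np.int64(306), np.int64(321)), (236, np.int64(306), np.int64(322)), (241, np.int64(306), np.int64(322)), (246, np.int64(306), np.int64(323)), (251, np.int64(306), np.int64(322)), (256, np.int64(305), np.int64(322)), (261, np.int64(304), np.int64(323)), (266, np.int64(303), np.int64(323)), (271, np.int64(303), np.int64(323)), (276, np.int64(301), np.int64(326)), (281, np.int64(295), np.int64(332)), (286, np.int64(292), np.int64(336))]
[(227, np.int64(311), np.int64(317)), (232, np.int64(307), np.int64(321)), (237, np.int64(306), np.int64(321)), (242, np.int64(306), np.int64(321)), (247, np.int64(305), np.int64(322)), (252, np.int64(305), np.int64(322)), (257, np.int64(305), np.int64(323)), (262, np.int64(304), np.int64(324)), (267, np.int64(303), np.int64(324)), (272, np.int64(303), np.int64(324)), (277, np.int64(299), np.int64(329)), (282, np.int64(292), np.int64(334)), (287, np.int64(290), np.int64(337))]
[(227, np.int64(312), np.int64(316)), (232, np.int64(307), np.int64(321)), (237, np.int64(307), np.int64(321)), (242, np.int64(307), np.
[... 383 characters left out ...]
5.5]]
0.08 [[315.7 243.7]]
0.06 [[315.8 253. ]]
0.04 [[316.  263.9]]
0.02 [[316.2 276.8]]
ring 300 329 201 228 207
[ 0.6 -0.   0.3] [[315.3 215.2]]
[(167, np.int64(295), np.int64(299)), (172, np.int64(295), np.int64(300)), (177, np.int64(294), np.int64(300)), (182, np.int64(294), np.int64(301)), (187, np.int64(295), np.int64(301)), (192, np.int64(295), np.int64(301)), (197, np.int64(296), np.int64(301)), (202, np.int64(296), np.int64(301)), (207, np.int64(297), np.int64(301)), (212, np.int64(298), np.int64(300))]
[(180, np.int64(487), np.int64(489)), (185, np.int64(485), np.int64(490)), (190, np.int64(485), np.int64(488))]
[array([298.6, 213.6]), array([297.8, 191.1]), array([296.8, 163.2])]
```

arm_command --pt "0 -0.001 -0.015 0 0 0" --pt "0 -0.001 -0.03 0 0 0" --pt "0 -0.001 -0.042 0 0 0" --pt "0 -0.001 -0.049 0 0 0" --pt "0 -0.001 -0.054 0 0 0" --pt "0 -0.001 -0.058 0 0 0" --pt "0 -0.001 -0.062 0 0 0" --pt "0 -0.001 -0.066 0 0 0" --pt "0 -0.001 -0.066 0 0 0"

```text
clock: 21.55
eef_pos: [0.6138, -0.0249, 0.2411]
ee_rot: [-3.141, 0.0, 1.286]
contact_force: [-0.6, -0.5, -1.4]
grip_width: 0.292
finger_force: 30.0
```

Tip inside the upper bushing, no side force. I continue towards the lower one.

arm_command --pt "0 0 -0.01 0 0 0" --pt "0 0 -0.02 0 0 0" --pt "0 0 -0.03 0 0 0" --pt "0 0 -0.037 0 0 0" --pt "0 0 -0.042 0 0 0" --pt "0 0 -0.046 0 0 0" --pt "0 0 -0.05 0 0 0" --pt "0 0 -0.054 0 0 0" --pt "0 0 -0.054 0 0 0"

```text
clock: 22.68
eef_pos: [0.6138, -0.0249, 0.187]
ee_rot: [-3.141, 0.0, 1.286]
contact_force: [0.9, 0.0, -1.4]
grip_width: 0.29
finger_force: 30.0
```

arm_command --pt "0 0 -0.007 0 0 0" --pt "0 0 -0.014 0 0 0" --pt "0 0 -0.02 0 0 0" --pt "0 0 -0.024 0 0 0" --pt "0 0 -0.026 0 0 0" --pt "0 0 -0.026 0 0 0" --pt "0 0 -0.026 0 0 0"

```text
clock: 23.55
eef_pos: [0.6142, -0.0249, 0.1617]
ee_rot: [3.141, -0.0, 1.286]
contact_force: [-0.2, 0.2, -2.0]
grip_width: 0.294
finger_force: 30.0
```

```bash
python3 - <<'E'
from h import *
np.set_printoptions(precision=4,suppress=True)
im=optics.snapshot('scene')
for i in range(3):
    s=observe(); print(s['clock'],s['eef_pos'],s['contact_force'],s['finger_force']); optics.snapshot('top')
im=optics.snapshot('scene')
for t in ['rod','plug','disc']:
    for m in spotter.masks_of(t,'scene')[:3]: print(t,m['extent'],round(m['conf'],2))
for z in (.2235,.1635,.142,.127,.082,.067,.0485,.03): print(z,proj('scene',[.614,-.0245,z]).round(1))
a=cv2.resize(im[195:315,250:350],(500,600),interpolation=cv2.INTER_CUBIC)
b=cv2.resize(im[250:325,105:195],(300,250)); B=np.zeros((600,300,3),np.uint8);B[:250]=b
B[300:]=cv2.resize(im[140:265,370:495],(300,300))
save('f1.png',np.hstack([a,B]))
E
```

```text
23.6 [ 0.6142 -0.0249  0.1618] [-0.3827 -0.2615 -1.0354] 29.9965056264773
23.65 [ 0.6142 -0.0249  0.1618] [ 0.6432  0.7902 -0.9628] 29.99640019610524
23.7 [ 0.6142 -0.0249  0.1617] [-0.0415 -0.2239 -1.9275] 29.996477854438126
rod [374.9, 247.0, 458.2, 261.7] 0.72
rod [296.3, 233.1, 304.1, 259.1] 0.69
rod [483.8, 177.7, 490.8, 188.7] 0.42
plug [140.3, 263.9, 154.4, 294.1] 0.87
disc [274.2, 265.1, 328.4, 300.5] 0.92
0.2235 [297.9 201.6]
0.1635 [298.7 226.4]
0.142 [299.  234.8]
0.127 [299.2 240.5]
0.082 [299.8 257. ]
0.067 [300.  262.4]
0.0485 [300.3 268.8]
0.03 [300.5 275. ]
```

View pics/f1.png

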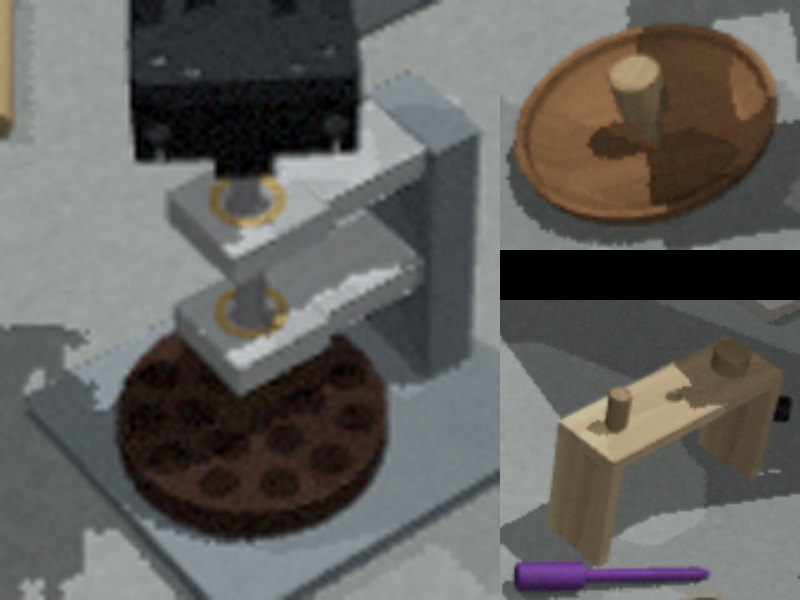

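The rod (crop 248,270 and 248,310) passes through both brass rings. The plug stands in the dish, and the needle, stamp and disc are in place. The calculated tip height is 49 mm, against the 48.5 mm midpoint.

```bash
python3 -c "
from h import *
print(arm.finish_job())"
```

```text
the job is handed in; nothing more can be done
None
```

The job is handed in: the plug stands in the dish, and the gripper holds the gauge rod upright through both bushings with its tip at about 49 mm, worked out from the arm pose (midpoint 48.5 mm); the black and purple look-alikes were standing in the first pictures and now lie on the table, and I had no contact reading near them.

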